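# Lock the balance beam level with its pin

### The arm

A 6-joint arm with a two-finger parallel gripper is mounted at the origin on the work surface. World frame = base frame: x ahead of the robot, y to its left, z up, the work surface at z = 0. Lengths are in m, angles in rad, forces in N, time in s.
With the tool pointing down it reaches from about 0.275 to 0.85 m from the base axis. Payload 19 kg.
Tool frame: the origin (TCP) lies at the very end of the fingers, on their centre line; the grasp point (between the pads) lies ctrl.hold_point_z behind it (ctrl.hold_point_z is the distance from the TCP to the grasp point, in m); z points along the fingers, y is the line along which they close (so a half turn about z gives the same grasp; the last joint's range is limited). The gripper opens to 85 mm and grips with 20 to 120 N. Pads are 22 mm wide; open, the fingers measure 114 mm over their backs; the gripper's body (76 mm by 85 mm) begins 54 mm behind the grasp point. The pads swing forward as they close: fully open they stand 13 mm farther back than shut.
Start: joints at [-1.278, 0.15, 1.437, -0, 1.554, -0.134], TCP at [0.238, -0.523, 0.231] pointing down, gripper open.
Joint ranges: [-2.8, 2.8], [-0.68, 2.1], [0.12, 2.68], [-1.39, 4.53], [0.16, 2.79], [-2.81, 2.81]. Speed limits (rad/s): [1.89, 1.89, 2.22, 3.01, 3.01, 3.01].

### API

Orientations are given as a rotation vector (axis times angle).
In Python, from workcell import ctrl gives the robot as it stands.
- The arm moves only by the tool move_arm, never from a script. Its argument "plan" is one flat list of numbers, 6 for each row, row after row: the shift along the world's x, y, z in cm, then the turn, a rotation vector about the world's x, y, z in rad. A call has 1 to 20 rows; each row is the pose to reach, as a shift and turn from the pose commanded when the call began; what a row does not reach only later rows make up. A row lasts 1/10 s, in which the tool goes at most 50 mm and 8.59 degrees, less where a joint would pass 70% of its speed; a pose out of reach is approached as far as the arm can. A call with a gripper value outside its range is refused whole. "hand" is the opening, from -1 (shut) to 1 (fully open), set as the call begins (left out, the last holds). The fingers move at their own pace and stop on an object; "grip_force" is the grip in N (left out, the last holds). Time passes only in rows, so rows that repeat a pose let the fingers close. It gives the time, the measured TCP pose, the force, the opening and the grip force at its end, in the units of the state.
- ctrl.get_obs(): the state, without advancing time (a new reading comes with each control period).
- ctrl.grab_frame(name): name is "side" or "top" or "wrist"; returns a dict with "img" (420x560x3 uint8, blue, green, red), "z_map" (420x560 float32, m along the optical axis (not along the pixel's ray), 0 where there is no reading), "fx", "fy", "cx", "cy" (pixels), "position" and "rotation" of the camera in the world. Camera axes: x right, y up, looking along -z (the intrinsics and any distortion apply to the point x, -y, -z); pixel columns grow to the right and rows downward; lengths in m; the calibration is good to about 2 mm. A picture is of the moment at which its call begins.
- ctrl.hand_in(): hands the job in; it is judged then, once.
The state is a dict: "time_s": time; "joints": joint angles; "qd": joint speeds; "effort": joint torques, N m; "position": TCP position; "tcp_rot": TCP orientation; "ft_force": force on the tool from outside, world axes, zero at the start; "wrist_torque": the same for the moment, N m; "grip_width": finger opening in m; "finger_force": force on a finger pad.
Only numpy, scipy, OpenCV 4.12 (cv2) and the standard library are available. Lean on these libraries where they do the work, as an engineer would, in place of code of your own. Each camera call takes 0.05 s, during which the arm holds its last target. There are 200 camera calls.

### The job

Lock the science-kit balance: bring its tilted yellow beam level so that the hole in it lines up with the holes in the blue stand, and push the red-headed pin through all of them from the side with the white ring, until its head is right up against the stand; let go of it there. In its grey holder the pin can only be taken by the end of its shank, so lay it down on the table first and take it again by the head. Leave the other things where they are.

Things in the scene. Friction and masses are not known exactly. Their poses are not given: they have to be found in the camera images.
- stand: Blue balance stand, fixed, at the left or right of the table, turned up to 0.3 rad. Origin: centre of its underside. x: along the lock hole, near face to far face; y: along the level beam. Wooden base 110 (x) x 190 (y) x 12 mm; on it two upright cheeks, each 8 thick (x), 140 wide (y), tops 105 mm above the table, outer faces at x = -15 and +15 mm, 14 mm gap between.
- stand_hole (a point): Centre of the 13 mm lock hole at the near cheek's outer face (facing the robot, white ring round the hole), 85 mm above the table; in the stand's frame x = -15, y = -45 mm. Axes as the stand's: the pin goes in along +x, through near cheek, beam and far cheek. All three holes are 13 mm wide.
- beam (a joint): Tilt of the yellow beam, rad; 0 = level, its hole lined up with the cheeks' holes; positive = the end at the stand's +y is up. Starts at 0.12 to 0.26; stops at +-0.3. Beam 10 thick, 240 long, 26 mm high, in the gap between the cheeks; pivot at the stand's x = y = 0, 85 mm above the table. Stiff: it stays where it is left; about 1.5 N at an end moves it.
- beam_pad (a point): Centre of the top face of the round white pad (40 mm across) on the beam's +y end (the raised end); 105 mm along the beam from the pivot and 17 mm above it: 102 mm above the table when level.
- beam_pad2 (a point): The same on the beam's -y end (the low end at the start).
- pin_head (a point): Centre of the red square head of the loose lock pin (about 0.1 kg). x: along the pin, head to tip. Head 30 (x) x 18 x 18 mm, heavy; shank round, 10 mm across, 64 mm long, its last 8 mm tapering to 4 mm. It balances inside its head: laid on the table it rests on the head, shank level, axis 9 mm up. Starts level in the holder, axis 24 mm above the table.
- pin_collar (a point): On the pin's axis where shank and head meet (+15 mm in x from pin_head): the middle of the head's face that ends against the stand. Axes as pin_head.
- pin_tip (a point): The pin's tip, 79 mm from pin_head.
- holder: Grey pin holder, fixed, 64 (x) x 50 x 35 mm high, across the table from the stand; origin: centre of underside; x: to its slotted end, away from the robot, +-0.5 rad. The head lies in a close pocket, 2 mm below the top, the shank's root in a thick-walled slot, both open above: lift straight up. The last 37 mm of shank stick out free. The table from its near end back to x = 0.38 m is clear.
- dropper_mid (a point): Small white dropper bottle, white cap, 28 mm across, 65 mm tall, bystander; its centre.
- dropper2_mid (a point): Small white dropper bottle, blue cap, 28 mm across, 65 mm tall, bystander; its centre.
- wellplate_mid (a point): Clear well plate with blue and white wells, 127 x 85 x 14 mm, lying flat, bystander; its centre.
- marker_mid (a point): White marker pen with green cap, about 113 x 15 x 15 mm, lying flat, bystander; its centre.
- jar_mid (a point): Amber jar with black lid and yellow label, 72 mm across, 100 mm tall, bystander; its centre.
- cup_mid (a point): Clear plastic cup, 76 mm across, 90 mm tall, bystander; its centre.
- tape_mid (a point): Green tape dispenser, 90 x 24 x 64 mm, bystander; its centre.
- washbottle_mid (a point): White wash bottle, 68 mm across, 170 mm tall, bystander; its centre.

How it is judged:
By the outcome, as a careful person would: the job done as asked, in the order asked, and still so for the second after the job is handed in, with the robot touching nothing.
It also fails if it takes over 64 s, if anything falls off the work surface, if the arm or the gripper's body presses on something with over 40 N, if the wrist force passes 120 N, or if a joint passes its speed limit or range.

## Working session

There is one attempt and no reset: what is moved stays moved. The work goes in short steps, Python scripts to look and compute and a tool call to move; the robot and the scene stay as the last step left them, time stands still between calls to the robot, and variables do not carry over. Pictures are saved under pics/ and viewed, at most 10 in all, crops included, and the job is handed in when it is done.

Besides the shell and the picture viewer there is one more tool, called by a JSON object that holds its "api" and its "payload", one argument or row to a line. move_arm: Moves the arm, as the interface text tells. Its arguments: {"type":"object","properties":{"plan":{"type":"array"},"hand":{"type":"number"},"grip_force":{"type":"number"}},"required":["plan"]}

```bash
ls; mkdir -p pics; cat > h.py <<'E'
import numpy as np, cv2
from workcell import ctrl
from scipy.spatial.transform import Rotation as R
def rot(r):
    r=np.array(r,float)
    return r if r.shape==(3,3) else (R.from_rotvec(r).as_matrix() if r.size==3 else R.from_quat(r).as_matrix())
def world(f):
    """per pixel world xyz"""
    h,w=f["z_map"].shape; u,v=np.meshgrid(np.arange(w),np.arange(h)); z=f["z_map"]
    p=np.stack([(u-f["cx"])/f["fx"]*z,-(v-f["cy"])/f["fy"]*z,-z],-1)
    return p@rot(f["rotation"]).T+np.array(f["position"])
def ray(f,u,v,zp):
    d=rot(f["rotation"])@np.array([(u-f["cx"])/f["fx"],-(v-f["cy"])/f["fy"],-1]); o=np.array(f["position"])
    return o+d*(zp-o[2])/d[2]
E
python3 - <<'E'
from h import *
print(ctrl.hold_point_z, ctrl.get_obs())
for n in("top","side"):
    f=ctrl.grab_frame(n); cv2.imwrite(f"pics/{n}0.png",f["img"]); np.savez(f"{n}0.npz",**f)
    print({k:v for k,v in f.items() if k not in("img","z_map")}, (f["z_map"]>0).mean())
E
```

```text
pics
0.0187 {'time_s': 0.0, 'joints': array([-1.27796551e+00,  1.50961970e-01,  1.43799996e+00,  2.05767380e-06,
        1.55378856e+00, -1.34004838e-01]), 'qd': array([ 1.36980133e-03,  1.10452310e-03,  7.70291409e-05, -2.37624526e-03,
        5.68561053e-04, -8.55166932e-04]), 'effort': array([-7.88957932e-04, -7.13050818e+01, -5.70869100e+01, -3.36926587e-04,
        8.95101781e-03,  3.43371539e-05]), 'position': array([ 0.23795768, -0.52319465,  0.23070461]), 'tcp_rot': array([-3.06919032e+00, -6.65149220e-01,  1.41005042e-04]), 'ft_force': array([ 0.50327301, -0.09414827, -0.61454097]), 'wrist_torque': array([0.0188292 , 0.01684881, 0.03108582]), 'finger_force': 0.0, 'grip_width': 0.08542382423789271}
{'fx': 477.0581023756478, 'fy': 477.0581023756478, 'cx': 284.1098863125294, 'cy': 208.8026246052798, 'position': array([ 0.31924578, -0.02127923,  1.68041606]), 'rotation': array([ 0.1560484 , -0.14192824, -1.55731349])} 0.9957993197278912
{'fx': 528.7634400628166, 'fy': 528.7634400628166, 'cx': 272.8935368490918, 'cy': 213.96924630666715, 'position': array([-0.01309302,  1.01596775,  0.77880912]), 'rotation': array([ 0.36070866, -1.31791931, -2.28454514])} 0.9960416666666667
```

View pics/top0.png

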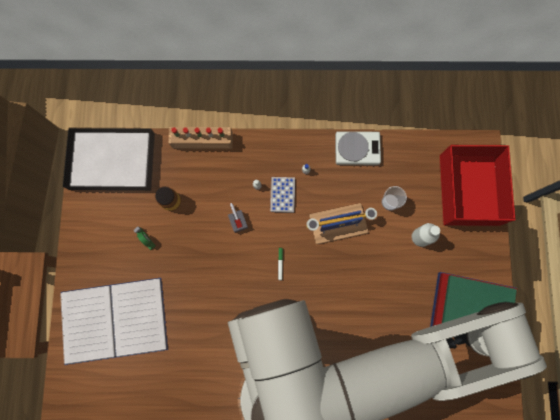

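View pics/side0.png

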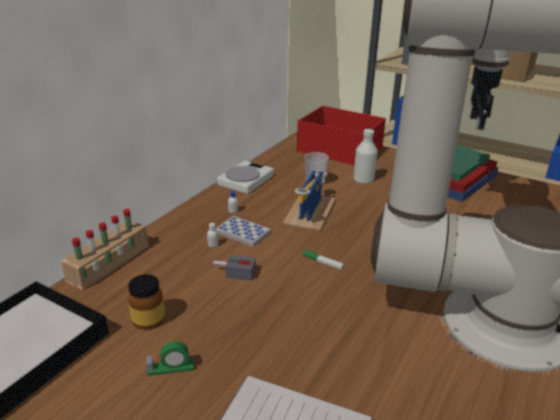

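The top view shows the holder at about (238,220), the stand at (340,222), its pads at (313,224) and (371,213), and a marker at (281,263). Next I'll measure them.

```bash
cat > m.py <<'E'
from h import *
f=dict(np.load("top0.npz")); W=world(f); img=f["img"]; hsv=cv2.cvtColor(img,cv2.COLOR_BGR2HSV)
def box(u0,v0,u1,v1):
    m=np.zeros(img.shape[:2],bool); m[v0:v1,u0:u1]=1; return m
H,S,V=[hsv[...,i].astype(int) for i in range(3)]
white=(S<70)&(V>120)
for n,b in(("padL",(300,215,325,235)),("padR",(360,203,382,223))):
    m=white&box(*b)&(W[...,2]>.05); p=W[m]; print(n,m.sum(),np.median(p,0),p.max(0),p.min(0))
m=box(300,195,385,250)&(W[...,2]>.095)&(H>95)&(H<130)&(S>100); print("blue",m.sum(),np.median(W[m],0))
# base rectangle (wood), height ~12mm
m=box(295,190,385,255)&(W[...,2]>.006)&(W[...,2]<.02); print("base",m.sum())
m2=box(295,190,385,255)&(W[...,2]>.006); r=cv2.minAreaRect(np.argwhere(m2)[:,::-1].astype(np.float32)); print(r)
# holder top
m=box(220,195,255,240)&(W[...,2]>.012); print("holder",m.sum(),W[m].max(0),W[m].min(0))
red=((H<8)|(H>172))&(S>120)&box(220,195,255,240); print("head",red.sum(),W[red].mean(0))
m=box(220,195,255,240)&(W[...,2]>.027); c=cv2.minAreaRect(W[m][:,:2].astype(np.float32)*1000);print("htop",c,m.sum())
sh=white&box(225,198,242,222)&(W[...,2]>.01); P=W[sh]; print("shank",len(P),P.mean(0)); print(cv2.fitLine(P[:,:2].astype(np.float32),cv2.DIST_L2,0,.01,.01).ravel(), P.max(0),P.min(0))
for n,b in(("marker",(274,245,288,282)),("plate",(265,172,300,215)),("dropw",(250,176,266,192)),("tape",(130,222,155,250))):
    m=box(*b)&(W[...,2]>.008); print(n,W[m].max(0).round(3),W[m].min(0).round(3))
cv2.imwrite("pics/c.png",cv2.resize(img[165:285,200:400],None,fx=4,fy=4,interpolation=cv2.INTER_CUBIC))
E
python3 m.py
```

```text
padL 73 [ 0.56896108 -0.10166397  0.12194072] [ 0.5924048  -0.08184844  0.13129052] [ 0.55115171 -0.13644101  0.09906986]
padR 67 [ 0.61503193 -0.30034781  0.08129461] [ 0.63339212 -0.25940825  0.11190134] [ 0.59629339 -0.31985157  0.06912118]
blue 118 [ 0.58695165 -0.199372    0.10313413]
base 1144
((339.5, 222.0), (64.0, 89.0), 90.0)
holder 306 [0.65760105 0.20715494 1.68041606] [ 0.31924578 -0.02127923  0.01213892]
head 42 [0.58440136 0.15577826 0.02996165]
htop ((476.66143798828125, 95.07521057128906), (387.572509765625, 55.31481170654297), 28.347640991210938) 241
shank 42 [0.62706205 0.17262507 0.02644549]
[0.94029915 0.34034914 0.627062   0.17262508] [0.65753038 0.18392683 0.03334522] [0.6000961  0.16044299 0.01418509]
marker [0.504 0.029 1.68 ] [ 0.319 -0.021  0.008]
plate [0.776 0.054 1.68 ] [ 0.319 -0.058  0.008]
dropw [0.742 0.112 1.68 ] [ 0.319 -0.021  0.009]
tape [0.571 0.521 1.68 ] [ 0.319 -0.021  0.008]
```

View pics/c.png

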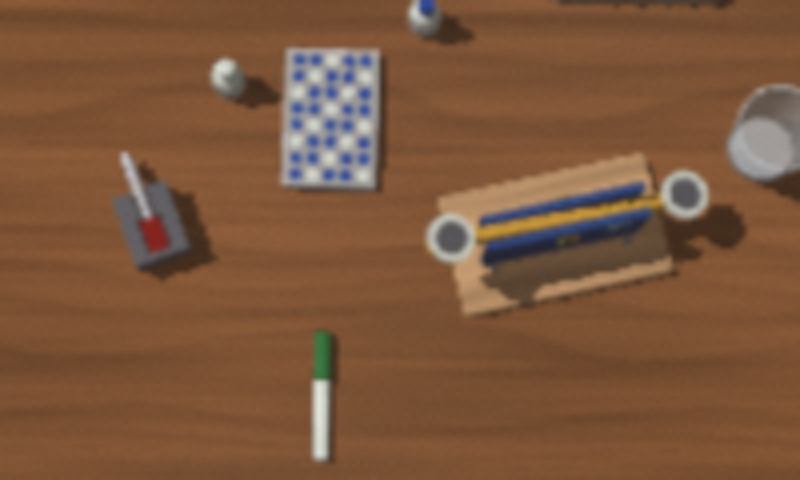

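The crop shows the holder and pin at lower left, with the pin's tip pointing up and slightly left. The stand is turned about 0.23 rad, and its left pad (+y) is the raised one. I'll move the shut gripper to above that pad.

{"api": "move_arm", "payload": {
  "plan": [15, 20, 2, 0, 0, -0.1, 15, 20, 2, 0, 0, -0.2, 15, 20, 2, 0, 0, -0.2, 15, 20, 2, 0, 0, -0.2, 15, 20, 2, 0, 0, -0.2, 15, 20, 2, 0, 0, -0.2, 33, 42, -3, 0, 0, -0.2, 33, 42, -3, 0, 0, -0.2, 33, 42, -3, 0, 0, -0.2, 33, 42, -3, 0, 0, -0.2, 33, 42, -3, 0, 0, -0.2, 33, 42, -3, 0, 0, -0.2, 33, 42, -3, 0, 0, -0.2, 33, 42, -3, 0, 0, -0.2],
  "hand": -1
}}

```text
time_s: 1.5
position: [0.568, -0.1031, 0.2006]
tcp_rot: [-3.121, -0.358, 0.002]
ft_force: [-0.3, -0.3, -0.3]
grip_width: 0.0001
finger_force: 0.0
```

```bash
python3 - <<'E'
from h import *
f=ctrl.grab_frame("wrist"); cv2.imwrite("pics/w1.png",f["img"]); np.savez("w1.npz",**f)
o=ctrl.get_obs();print(o["position"],o["tcp_rot"],f["position"],rot(f["rotation"]).round(3),f["fx"],(f["z_map"]>0).mean())
E
```

```text
[ 0.56772481 -0.10385418  0.20100093] [-3.12131356e+00 -3.55742959e-01  1.16722455e-03] [ 0.63272388 -0.08831324  0.34390075] [[ 0.226  0.94   0.257]
 [-0.974  0.218  0.06 ]
 [-0.    -0.264  0.964]] 306.1181956159727 0.9959906462585034
```

View pics/w1.png

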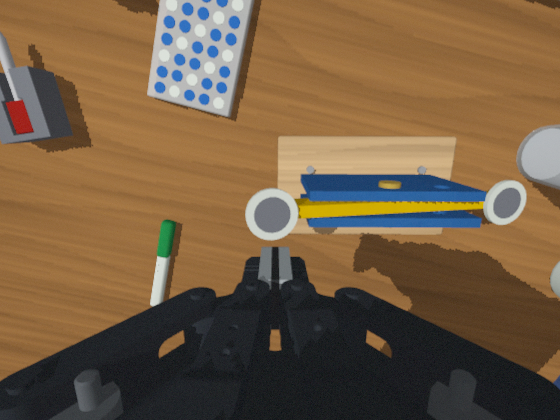

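The wrist view shows the raised pad at (272,213), the low pad at (505,202), and the base's far corners at (278,137) and (455,137). The base edge is parallel to the image row, so the tool yaw already matches the stand.

```bash
cat > m2.py <<'E'
from h import *
f=dict(np.load("w1.npz")); W=world(f); img=f["img"]; hsv=cv2.cvtColor(img,cv2.COLOR_BGR2HSV); H,S,V=[hsv[...,i].astype(int) for i in range(3)]
Z=W[...,2]; uu,vv=np.meshgrid(np.arange(560),np.arange(420))
# cheek top face: blue, z 100..110
m=(H>95)&(H<130)&(S>100)&(Z>.1025)&(Z<.109)&(uu>290)&(uu<500)&(vv>160)&(vv<235)
P=W[m]; r=cv2.minAreaRect((P[:,:2]*1000).astype(np.float32)); print("cheeks",m.sum(),r,np.median(P,0))
m=(Z>.008)&(Z<.016)&(uu>260)&(uu<470)&(vv>130)&(vv<250); P=W[m]; r=cv2.minAreaRect((P[:,:2]*1000).astype(np.float32)); print("base",m.sum(),r,np.median(P,0)); print(cv2.boxPoints(r))
for b in((245,185,300,242),(480,178,530,228)):
    m=(uu>b[0])&(uu<b[2])&(vv>b[1])&(vv<b[3])&(Z>.06)&(S<90); P=W[m]; c,rad=cv2.minEnclosingCircle((P[:,:2]*1000).astype(np.float32)); print("pad",c,rad,np.median(P,0))
m=(H>18)&(H<35)&(S>150)&(uu>300)&(uu<485)&(vv>185)&(vv<225)&(Z>.05); P=W[m]; l=cv2.fitLine(P.astype(np.float32),cv2.DIST_HUBER,0,.01,.01).ravel(); print("beam",l,np.arcsin(l[2]))
E
python3 m2.py
```

```text
cheeks 3373 ((592.708740234375, -197.40618896484375), (29.828954696655273, 140.1313018798828), 12.826295852661133) [ 0.59334616 -0.19667844  0.10588876]
base 8416 ((592.24658203125, -197.52752685546875), (110.30107116699219, 189.7653045654297), 13.035066604614258) [ 0.62124422 -0.18625471  0.01292656]
[[ 517.11664 -117.52885]
 [ 559.91766 -302.40433]
 [ 667.3765  -277.5262 ]
 [ 624.5755   -92.65073]]
pad (591.60205078125, -96.33677673339844) 41.89734649658203 [ 0.57123605 -0.09976805  0.12343404]
pad (624.2239990234375, -204.5784149169922) 116.57557678222656 [ 0.61638482 -0.29840084  0.08272874]
beam [-0.20023976  0.96152633  0.18807189  0.5903456  -0.18882023  0.10071735] 0.18919864
```

{"api": "move_arm", "payload": {
  "plan": [0.1, 0.8, -5, 0, 0, 0, 0.1, 0.8, -7, 0, 0, 0, 0.1, 0.8, -7.5, 0, 0, 0, 0.1, 0.8, -8, 0, 0, 0, 0.1, 0.8, -8.5, 0, 0, 0, 0.1, 0.8, -9, 0, 0, 0, 0.1, 0.8, -9.3, 0, 0, 0, 0.1, 0.8, -9.6, 0, 0, 0, 0.1, 0.8, -9.85, 0, 0, 0, 0.1, 0.8, -9.85, 0, 0, 0, 0.1, 0.8, -9.85, 0, 0, 0, 0.1, 0.8, -9.85, 0, 0, 0]
}}

```text
time_s: 2.75
position: [0.569, -0.0955, 0.1028]
tcp_rot: [3.121, 0.356, 0.0]
ft_force: [-0.4, -0.3, 0.8]
grip_width: 0.0001
finger_force: 0.0
```

{"api": "move_arm", "payload": {
  "plan": [0, 0, 3, 0, 0, 0, 0, 0, 8, 0, 0, 0, 0, 0, 12, 0, 0, 0, 0, 0, 12, 0, 0, 0, 0, 0, 12, 0, 0, 0]
}}

```text
time_s: 3.25
position: [0.5692, -0.0955, 0.2236]
tcp_rot: [3.121, 0.355, 0.002]
ft_force: [-0.4, 0.6, -1.2]
grip_width: -0.0003
finger_force: 0.0
```

```bash
python3 - <<'E'
from h import *
f=ctrl.grab_frame("wrist"); cv2.imwrite("pics/w2.png",f["img"]); np.savez("w2.npz",**f); W=world(f)
o=ctrl.get_obs();print(o["position"])
hsv=cv2.cvtColor(f["img"],cv2.COLOR_BGR2HSV); H,S,V=[hsv[...,i].astype(int) for i in range(3)]
A=np.array([[.9747,.2236],[-.2236,.9747]]); L=(W[...,:2]-[.5925,-.1975])@A.T; Z=W[...,2]
for s in(1,-1):
    d=np.hypot(L[...,0],L[...,1]-s*.105); m=(d<.018)&(Z>.06)&(Z<.14); print("pad",s,m.sum(),np.median(Z[m]))
m=(abs(L[...,0])<.004)&(abs(L[...,1])<.085)&(Z>.08)&(Z<.115)&(H>18)&(H<35)&(S>120)
print("beam top",m.sum(),np.polyfit(L[...,1][m],Z[m],1))
m=(abs(abs(L[...,0])-.011)<.003)&(abs(L[...,1])<.065)&(Z>.095)&(Z<.115); print("cheek z",np.median(Z[m]))
E
```

```text
[ 0.56878396 -0.09539122  0.22230659]
pad 1 1250 0.10339989067088268
pad -1 1277 0.1030523276688659
beam top 1648 [0.00172656 0.09896946]
cheek z 0.10597716179480565
```

The beam is level to 0.002 rad. Next, a closer look at the pin.

{"api": "move_arm", "payload": {
  "plan": [0, 8, 0, 0, 0, 0.06, -1, 24, 0, 0, 0, 0.12, -1, 24, 0, 0, 0, 0.12, -1, 24, 0, 0, 0, 0.12, -1, 24, 0, 0, 0, 0.12, -1, 24, 0, 0, 0, 0.12, -1, 24, 0, 0, 0, 0.12],
  "hand": -0.2
}}

```text
time_s: 4.0
position: [0.5585, 0.1452, 0.2214]
tcp_rot: [-3.094, -0.545, 0.003]
ft_force: [-0.0, -0.5, -1.2]
grip_width: 0.0344
finger_force: 0.0
```

```bash
cat > m3.py <<'E'
from h import *
import sys
f=ctrl.grab_frame("wrist"); n=sys.argv[1]; cv2.imwrite(f"pics/{n}.png",f["img"]); np.savez(n+".npz",**f); W=world(f); Z=W[...,2]
o=ctrl.get_obs();T=R.from_rotvec(o["tcp_rot"]).as_matrix();print(o["position"],"toolx",T[:,0],np.arctan2(T[1,0],T[0,0]),"toolz",T[:,2])
hsv=cv2.cvtColor(f["img"],cv2.COLOR_BGR2HSV); H,S,V=[hsv[...,i].astype(int) for i in range(3)]
red=(((H<8)|(H>172))&(S>130)&(V>60)&(Z<.06)).astype(np.uint8)
k,lab,st,c=cv2.connectedComponentsWithStats(red); i=1+st[1:,4].argmax(); m=lab==i
print("red px",st[i],c[i]); P=W[m&(np.abs(Z-np.median(Z[m]))<.004)]; r=cv2.minAreaRect((P[:,:2]*1000).astype(np.float32)); print("head top",r,np.median(P,0))
hc=P[:,:2].mean(0); d=np.hypot(W[...,0]-hc[0],W[...,1]-hc[1])
w=(S<60)&(V>110)&(d<.085)&(d>.018)&(Z>.004)&(Z<.04); P=W[w]; l=cv2.fitLine(P[:,:2].astype(np.float32),cv2.DIST_HUBER,0,.01,.01).ravel(); l=l*np.array([np.sign(l[0])]*2+[1,1])
s=(P[:,:2]-hc)@l[:2]; print("shank",w.sum(),l,np.arctan2(l[1],l[0]),"range",np.percentile(s,[1,99]),"z",np.median(P[:,2]))
q=(P[:,:2]-hc)@l[:2]; print("tip",hc+l[:2]*np.percentile(s,99.5),"hc",hc,"z(s)",np.polyfit(q,P[:,2],1))
E
python3 m3.py w3
```

```text
[0.55871656 0.14425986 0.22166869] toolx [ 0.94032296  0.34027861 -0.00178647] 0.34721375150307787 toolz [-1.73348944e-03 -4.59698119e-04 -9.99998392e-01]
red px [266 148  18  29 472] [274.64194915 162.36652542]
head top ((586.2027587890625, 155.41635131835938), (29.400348663330078, 17.48001480102539), 22.22342300415039) [0.58649929 0.15554373 0.0338802 ]
shank 2156 [0.93209624 0.36221078 0.60640568 0.16337925] 0.3706386299383991 range [-0.02146054  0.07438575] z 0.03562184340830454
tip [0.65752882 0.18323442] hc [0.58635452 0.15557623] z(s) [-0.07952252  0.03591425]
```

View pics/w3.png

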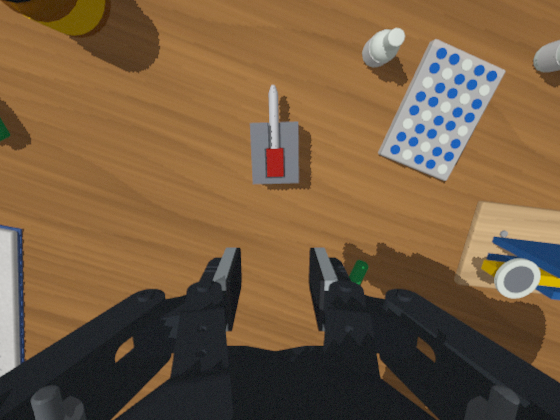

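The pin is clear in the wrist view: head at (275,162), tip at (274,86), nothing near it. I'll go down onto the end of the shank.

{"api": "move_arm", "payload": {
  "plan": [4, 1.5, -4, 0, 0, 0.02, 8.35, 3.3, -8, 0, 0, 0.023, 8.35, 3.3, -12, 0, 0, 0.023, 8.35, 3.3, -15, 0, 0, 0.023, 8.35, 3.3, -17, 0, 0, 0.023, 8.35, 3.3, -19, 0, 0, 0.023, 8.35, 3.3, -20.5, 0, 0, 0.023, 8.35, 3.3, -21, 0, 0, 0.023, 8.35, 3.3, -21, 0, 0, 0.023, 8.35, 3.3, -21, 0, 0, 0.023, 8.35, 3.3, -21, 0, 0, 0.023]
}}

```text
time_s: 5.15
position: [0.643, 0.1776, 0.0139]
tcp_rot: [-3.088, -0.578, -0.003]
ft_force: [0.1, -0.1, 0.5]
grip_width: 0.0341
finger_force: 0.0
```

{"api": "move_arm", "payload": {
  "plan": [0, 0, 0, 0, 0, 0, 0, 0, 0, 0, 0, 0, 0, 0, 0, 0, 0, 0, 0, 0, 0, 0, 0, 0, 0, 0, 0, 0, 0, 0, 0, 0, 0, 0, 0, 0, 0, 0, 0, 0, 0, 0],
  "hand": -1,
  "grip_force": 70
}}

```text
time_s: 5.85
position: [0.6428, 0.1777, 0.013]
tcp_rot: [-3.088, -0.578, -0.001]
ft_force: [3.8, 1.6, 3.2]
grip_width: 0.0076
finger_force: 68.5
```

The width of 7.6 mm means the pads reach onto the taper. I'll open, shift 6 mm toward the head and regrip.

{"api": "move_arm", "payload": {
  "plan": [0, 0, 0, 0, 0, 0, 0, 0, 0, 0, 0, 0, 0, 0, 0, 0, 0, 0, -0.3, -0.1, 0, 0, 0, 0, -0.55, -0.2, 0, 0, 0, 0, -0.55, -0.2, 0, 0, 0, 0, -0.55, -0.2, 0, 0, 0, 0],
  "hand": -0.4
}}

```text
time_s: 6.55
position: [0.6369, 0.1756, 0.0129]
tcp_rot: [-3.088, -0.578, -0.0]
ft_force: [0.2, 0.5, 0.2]
grip_width: 0.0255
finger_force: 0.0
```

{"api": "move_arm", "payload": {
  "plan": [0, 0, 0, 0, 0, 0, 0, 0, 0, 0, 0, 0, 0, 0, 0, 0, 0, 0, 0, 0, 0, 0, 0, 0, 0, 0, 0, 0, 0, 0, 0, 0, 0, 0, 0, 0],
  "hand": -1,
  "grip_force": 70
}}

```text
time_s: 7.15
position: [0.6371, 0.1756, 0.0128]
tcp_rot: [-3.088, -0.578, -0.0]
ft_force: [0.4, -0.5, 1.5]
grip_width: 0.0074
finger_force: 68.4
```

{"api": "move_arm", "payload": {
  "plan": [0, 0, 0.5, 0, 0, 0, 0, 0, 1, 0, 0, 0, 0, 0, 2, 0, 0, 0, 0, 0, 3.5, 0, 0, 0, 0, 0, 5, 0, 0, 0, 0, 0, 7, 0, 0, 0, 0, 0, 7, 0, 0, 0, 0, 0, 7, 0, 0, 0]
}}

```text
time_s: 7.95
position: [0.6372, 0.1756, 0.0835]
tcp_rot: [-3.088, -0.578, -0.002]
ft_force: [0.2, -0.1, -1.1]
grip_width: 0.0072
finger_force: 68.4
```

```bash
python3 m3.py w4
```

```text
[0.63683253 0.17560316 0.08267026] toolx [ 9.32391643e-01  3.61449613e-01 -4.45859952e-05] 0.3698221511553942 toolz [-1.00185230e-04  1.35083494e-04 -9.99999986e-01]
red px [260 334   1   1   1] [260. 334.]
head top ((534.9676513671875, 149.5078582763672), (0.0, 0.0), 0.0) [0.53496767 0.14950787 0.00077067]
shank 24 [ 0.3391653  -0.94072682  0.56479168  0.15325129] -1.2247668718971971 range [0.00202473 0.02159482] z 0.0358429948005706
tip [0.54229211 0.12919242] hc [0.53496767 0.14950787] z(s) [-0.01323285  0.03607469]
```

View pics/w4.png

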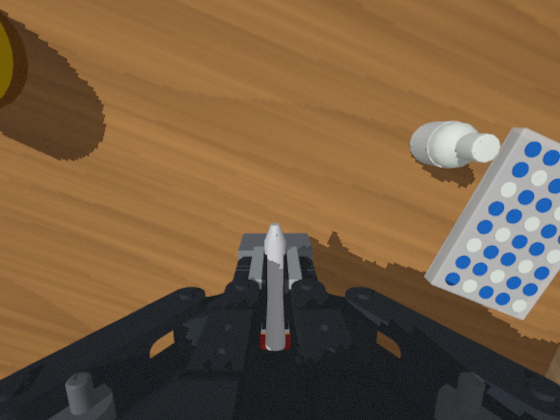

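The pin is held level between the fingers. I'll carry it back and lay it down with the head slightly low, so that the head touches first.

{"api": "move_arm", "payload": {
  "plan": [-4, -1, 0, 0, 0, 0, -8, -2, 0, 0, 0, 0, -12, -3, 0, 0, 0, 0, -12, -3, -1, 0, 0, 0, -12, -3, -3, 0.015, -0.035, 0, -12, -3, -5, 0.03, -0.075, 0, -12, -3, -6.5, 0.03, -0.075, 0, -12, -3, -7.2, 0.03, -0.075, 0, -12, -3, -7.6, 0.03, -0.075, 0, -12, -3, -7.8, 0.03, -0.075, 0, -12, -3, -7.9, 0.03, -0.075, 0, -12, -3, -7.9, 0.03, -0.075, 0, -12, -3, -7.9, 0.03, -0.075, 0]
}}

```text
time_s: 9.3
position: [0.5173, 0.1457, 0.0042]
tcp_rot: [-3.07, -0.574, -0.125]
ft_force: [-0.6, -0.0, -0.9]
grip_width: 0.0074
finger_force: 68.4
```

{"api": "move_arm", "payload": {
  "plan": [0, 0, -0.1, 0, 0, 0, 0, 0, -0.15, 0.01, -0.03, 0, 0, 0, -0.15, 0.015, -0.05, 0, 0, 0, -0.15, 0.015, -0.05, 0]
}}

```text
time_s: 9.7
position: [0.5178, 0.1457, 0.0033]
tcp_rot: [-3.06, -0.573, -0.21]
ft_force: [1.6, 1.0, 7.3]
grip_width: 0.0073
finger_force: 69.4
```

Contact on the head. Now I'll open, rise and look.

{"api": "move_arm", "payload": {
  "plan": [0, 0, 0, 0, 0, 0, 0, 0, 0, 0, 0, 0, 0, 0, 0, 0, 0, 0, 0, 0, 0, 0, 0, 0, 0, 0, 2, 0, 0, 0, 0, 0, 6, -0.02, 0.06, 0, -2, 0, 11, -0.045, 0.125, 0, -4, -1, 16, -0.045, 0.125, 0, -6, -2, 20, -0.045, 0.125, 0, -6, -2, 20, -0.045, 0.125, 0, -6, -2, 20, -0.045, 0.125, 0],
  "hand": 0
}}

```text
time_s: 10.8
position: [0.4572, 0.1255, 0.2034]
tcp_rot: [3.088, 0.577, 0.004]
ft_force: [0.1, -0.6, -0.5]
grip_width: 0.0431
finger_force: 0.0
```

```bash
python3 m3.py w5
```

```text
[0.45701484 0.12557717 0.20194891] toolx [9.32418400e-01 3.61380438e-01 3.26816155e-04] 0.3697479821342362 toolz [ 2.82046374e-04  1.76630778e-04 -9.99999945e-01]
red px [270 168  17  29 444] [277.61486486 182.54504505]
head top ((466.3948669433594, 125.47329711914062), (29.000133514404297, 16.466777801513672), 20.982492446899414) [0.46657283 0.12556096 0.01892136]
shank 508 [0.9349789  0.35470337 0.51085657 0.1433121 ] 0.3625967812294718 range [0.01878493 0.07667385] z 0.013903355897287306
tip [0.53910713 0.15310863] hc [0.4665834  0.12559527] z(s) [-0.01221053  0.01427584]
```

View pics/w5.png

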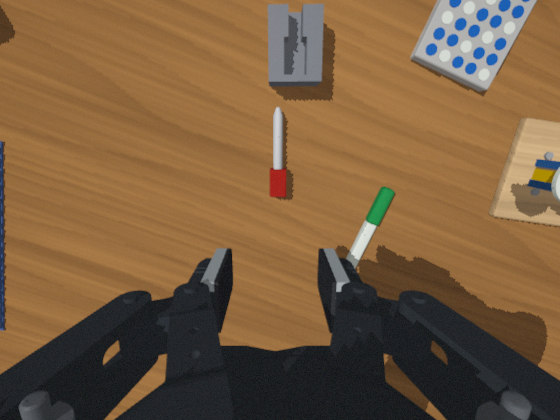

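The pin lies flat: head at (278,183), tip at (278,108), and the holder is empty. I'll take it by the head.

{"api": "move_arm", "payload": {
  "plan": [0.75, -0.1, -4, 0, 0, -0.007, 0.75, -0.1, -8, 0, 0, -0.007, 0.75, -0.1, -12, 0, 0, -0.007, 0.75, -0.1, -15, 0, 0, -0.007, 0.75, -0.1, -17.5, 0, 0, -0.007, 0.75, -0.1, -19, 0, 0, -0.007, 0.75, -0.1, -19.8, 0, 0, -0.007, 0.75, -0.1, -20, 0, 0, -0.007, 0.75, -0.1, -20, 0, 0, -0.007, 0.75, -0.1, -20, 0, 0, -0.007]
}}

```text
time_s: 11.85
position: [0.4649, 0.1247, 0.0028]
tcp_rot: [-3.09, -0.567, -0.001]
ft_force: [-0.4, -1.0, -1.1]
grip_width: 0.0429
finger_force: 0.0
```

{"api": "move_arm", "payload": {
  "plan": [0, 0, 0, 0, 0, 0, 0, 0, 0, 0, 0, 0, 0, 0, 0, 0, 0, 0, 0, 0, 0, 0, 0, 0, 0, 0, 0, 0, 0, 0, 0, 0, 0, 0, 0, 0],
  "hand": -1,
  "grip_force": 60
}}

```text
time_s: 12.45
position: [0.4649, 0.1246, 0.003]
tcp_rot: [3.09, 0.567, 0.002]
ft_force: [-1.8, -1.1, 7.6]
grip_width: 0.0165
finger_force: 59.2
```

{"api": "move_arm", "payload": {
  "plan": [0, 0, 2, 0, 0, 0, 0, 0, 6, 0, 0, 0, 0, 0, 11, 0, 0, 0, 0, -2, 16, 0, 0, 0, 0, -6, 17, 0, 0, -0.05, 1, -39.3, 17, 0, 0, -0.137, 1, -39.3, 17, 0, 0, -0.137, 1, -39.3, 17, 0, 0, -0.137, 1, -39.3, 17, 0, 0, -0.137, 1, -39.3, 17, 0, 0, -0.137, 1, -39.3, 17, 0, 0, -0.137, 1, -39.3, 17, 0, 0, -0.137, 1, -39.3, 17, 0, 0, -0.137, 1, -39.3, 12, 0, 0, -0.137, 2, -39.3, 9, 0, 0, -0.137, 2, -39.3, 7.6, 0, 0, -0.137, 2, -39.3, 7.6, 0, 0, -0.137, 2, -39.3, 7.6, 0, 0, -0.137, 2, -39.3, 7.6, 0, 0, -0.137]
}}

```text
time_s: 14.35
position: [0.4851, -0.2688, 0.0802]
tcp_rot: [3.12, 0.354, 0.003]
ft_force: [-0.6, 0.1, -1.4]
grip_width: 0.0162
finger_force: 59.0
```

```bash
cat > m4.py <<'E'
from h import *
f=ctrl.grab_frame("wrist"); cv2.imwrite("pics/w6.png",f["img"]); np.savez("w6.npz",**f); W=world(f); Z=W[...,2]
o=ctrl.get_obs();T=R.from_rotvec(o["tcp_rot"]).as_matrix();yaw=np.arctan2(T[1,0],T[0,0]);print(o["position"],"yaw",yaw,T[:,2].round(4))
x=np.array([.9747,.2236]);y=np.array([-.2236,.9747]);C=np.array([.5925,-.1975])
L=np.stack([(W[...,:2]-C)@x,(W[...,:2]-C)@y],-1)
print("tcp in stand",(o["position"][:2]-C)@x,(o["position"][:2]-C)@y)
hsv=cv2.cvtColor(f["img"],cv2.COLOR_BGR2HSV); H,S,V=[hsv[...,i].astype(int) for i in range(3)]
m=(H>95)&(H<130)&(S>100)&(Z>.1025)&(Z<.109)&(np.abs(L[...,0])<.03)&(np.abs(L[...,1])<.085)
P=W[m]; r=cv2.minAreaRect((P[:,:2]*1000).astype(np.float32)); print("cheeks",m.sum(),r)
b=(Z>.008)&(Z<.016)&(np.abs(L[...,0])<.065)&(np.abs(L[...,1])<.11); r=cv2.minAreaRect((W[b][:,:2]*1000).astype(np.float32)); print("base",b.sum(),r)
w=(S<70)&(V>90)&(L[...,0]>-.1)&(L[...,0]<-.025)&(np.abs(L[...,1]+.045)<.02)&(Z>.07)&(Z<.1)
P=L[w]; z=Z[w]; print("shank",w.sum(),P.min(0),P.max(0))
for a in np.arange(-.1,-.03,.01):
    k=(P[:,0]>=a)&(P[:,0]<a+.01)
    if k.sum()>5: print(a.round(3),k.sum(),"lat mid",(P[k,1].min()+P[k,1].max())/2,"w",np.ptp(P[k,1]),"ztop",np.percentile(z[k],95))
E
python3 m4.py
```

```text
[ 0.48501242 -0.26878298  0.0799885 ] yaw 0.22609187535448497 [ 0.002  -0.0014 -1.    ]
tcp in stand -0.12070702006588405 -0.045445293427361325
cheeks 3626 ((581.1300659179688, -210.80943298339844), (3.3367459774017334, 119.86199951171875), 12.879274368286133)
base 19870 ((573.1383666992188, -202.1441650390625), (70.64457702636719, 190.2265167236328), 12.963919639587402)
shank 2971 [-0.09999644 -0.0504223 ] [-0.04011754 -0.04042387]
-0.1 459 lat mid -0.04547587071960385 w 0.0098841953109308 ztop 0.09240130978090944
-0.09 486 lat mid -0.045472863706937885 w 0.009700115825616966 ztop 0.09252277316675284
-0.08 496 lat mid -0.045493130223124054 w 0.00947038897500279 ztop 0.09250378525210551
-0.07 516 lat mid -0.04530518545932341 w 0.009626174720625588 ztop 0.0925926839807246
-0.06 574 lat mid -0.04540950594878567 w 0.00997126375588439 ztop 0.09258239647030174
-0.05 440 lat mid -0.04549290433942628 w 0.009858795907296818 ztop 0.09201708044098506
```

View pics/w6.png

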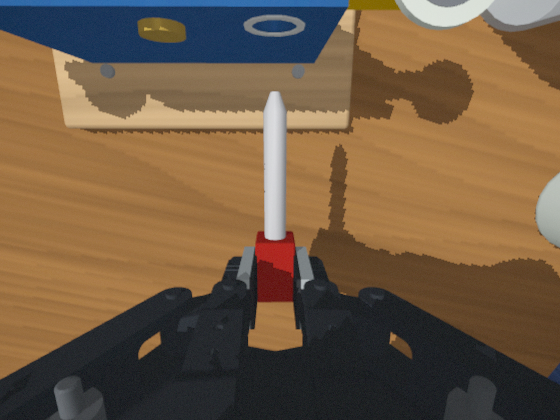

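The view shows the pin held straight, with its tip at (275,93). The white-ringed hole is at (275,26), so I'll measure that centre directly.

```bash
python3 - <<'E'
from h import *
f=dict(np.load("w6.npz")); W=world(f); img=f["img"]; hsv=cv2.cvtColor(img,cv2.COLOR_BGR2HSV)
C=np.array([.5925,-.1975]);x=np.array([.9747,.2236]);y=np.array([-.2236,.9747])
m=((hsv[...,1]<110)&(hsv[...,2]>90)).astype(np.uint8); m[:8]=0; m[48:]=0; m[:,:235]=0; m[:,315:]=0
cs,h=cv2.findContours(m,cv2.RETR_CCOMP,cv2.CHAIN_APPROX_NONE)
for c in cs:
    if len(c)<20: continue
    e=cv2.fitEllipse(c); u,v=e[0]
    d=rot(f["rotation"])@np.array([(u-f["cx"])/f["fx"],-(v-f["cy"])/f["fy"],-1]); o=f["position"]
    t=(-.015-(o[:2]-C)@x)/(d[:2]@x); p=o+t*d; print(e,p,"stand y,z",(p[:2]-C)@y,p[2])
r=m>0; print("face x",np.median((W[r][:,:2]-C)@x), "ring mean y,z",np.ptp((W[r][:,:2]-C)@y),(np.max((W[r][:,:2]-C)@y)+np.min((W[r][:,:2]-C)@y))/2,(W[r][:,2].max()+W[r][:,2].min())/2)
E
```

```text
((273.8801574707031, 25.138383865356445), (22.131877899169922, 62.22924041748047), 90.25826263427734) [ 0.58799726 -0.24495606  0.08658268] stand y,z -0.04524861117748744 0.08658268379230447
((273.9195556640625, 25.837886810302734), (12.341547966003418, 43.87211990356445), 89.9546127319336) [ 0.58800071 -0.2449711   0.08571921] stand y,z -0.0452640383850615 0.0857192093466761
face x -0.015556131868674702 ring mean y,z 0.02449066357866353 -0.04534444312833274 0.0866358884920323
```

The pin is centred to within 0.2 mm sideways but 1.2 mm high. I'll correct the height and start the insertion.

{"api": "move_arm", "payload": {
  "plan": [0, 0.02, -0.12, 0, 0, 0, 0.97, 0.24, -0.12, 0, 0, 0, 1.95, 0.47, -0.12, 0, 0, 0, 2.44, 0.58, -0.12, 0, 0, 0, 2.92, 0.69, -0.12, 0, 0, 0, 3.41, 0.8, -0.12, 0, 0, 0, 3.9, 0.91, -0.12, 0, 0, 0, 4.39, 1.03, -0.12, 0, 0, 0, 4.39, 1.03, -0.12, 0, 0, 0, 4.39, 1.03, -0.12, 0, 0, 0]
}}

```text
time_s: 15.4
position: [0.5287, -0.2581, 0.0772]
tcp_rot: [3.122, 0.354, 0.001]
ft_force: [0.5, -0.7, 1.8]
grip_width: 0.0164
finger_force: 59.3
```

```bash
python3 - <<'E'
from h import *
for i in range(4):
    ctrl.grab_frame("side"); o=ctrl.get_obs(); print(o["position"],o["ft_force"])
E
```

```text
[ 0.52854956 -0.25812871  0.07718029] [ 1.79094715 -0.88073934  0.77036773]
[ 0.52847259 -0.25813237  0.07718983] [0.69676518 0.07355764 0.77944683]
[ 0.52841498 -0.25814014  0.07716546] [ 1.39623691 -0.03417614  1.69226454]
[ 0.52836159 -0.2581621   0.07718203] [ 1.64570343 -0.02991584  1.84028902]
```

{"api": "move_arm", "payload": {
  "plan": [0, 0, 0.15, 0, 0, 0, 0, 0, 0.15, 0, 0, 0, 0.49, 0.11, 0.15, 0, 0, 0, 0.97, 0.22, 0.15, 0, 0, 0, 1.46, 0.34, 0.15, 0, 0, 0, 1.95, 0.45, 0.15, 0, 0, 0, 2.44, 0.56, 0.15, 0, 0, 0, 2.92, 0.67, 0.15, 0, 0, 0, 3.41, 0.78, 0.15, 0, 0, 0, 3.41, 0.78, 0.15, 0, 0, 0, 3.41, 0.78, 0.15, 0, 0, 0]
}}

```text
time_s: 16.7
position: [0.5625, -0.2502, 0.0785]
tcp_rot: [-3.121, -0.354, 0.0]
ft_force: [0.6, -0.0, -0.2]
grip_width: 0.0167
finger_force: 59.0
```

```bash
cat > m5.py <<'E'
from h import *
f=ctrl.grab_frame("wrist"); cv2.imwrite("pics/w7.png",f["img"])
o=ctrl.get_obs(); C=np.array([.5925,-.1975]);x=np.array([.9747,.2236]);y=np.array([-.2236,.9747]); d=o["position"][:2]-C
print(o["position"],o["ft_force"],"stand x,y",d@x,d@y); W=world(f); hsv=cv2.cvtColor(f["img"],cv2.COLOR_BGR2HSV)
r=((hsv[...,0]<8)|(hsv[...,0]>172))&(hsv[...,1]>130)&(W[...,2]>.06)&(np.hypot(*(W[...,:2]-o["position"][:2]).transpose(2,0,1))<.05)
s=(W[r][:,:2]-C)@x; print("head x range",r.sum(),np.percentile(s,[1,99])) if r.any() else print("no red")
E
python3 m5.py
```

```text
[ 0.56239462 -0.25028578  0.07851988] [ 0.12426205 -0.25604285 -0.69029988] stand x,y -0.04114661149247922 -0.04471873838387044
head x range 2425 [-0.05324285 -0.02416815]
```

The pin is through all three holes without resistance, and about 9 mm remain. I'll press it home gently.

{"api": "move_arm", "payload": {
  "plan": [0.4, 0.07, 0, 0, 0, 0, 0.7, 0.13, 0, 0, 0, 0, 0.8, 0.16, 0, 0, 0, 0, 0.88, 0.18, 0, 0, 0, 0, 0.95, 0.2, 0, 0, 0, 0, 0.95, 0.2, 0, 0, 0, 0, 0.95, 0.2, 0, 0, 0, 0]
}}

```text
time_s: 17.45
position: [0.5717, -0.2483, 0.0785]
tcp_rot: [-3.121, -0.354, 0.001]
ft_force: [-4.8, -0.8, -0.6]
grip_width: 0.0162
finger_force: 59.1
```

```bash
python3 m5.py
```

```text
[ 0.57175818 -0.24832488  0.07853471] [-4.01551846  0.67681825  0.11461724] stand x,y -0.03158149342595102 -0.044901140263920926
head x range 1758 [-0.04406877 -0.02011904]
```

{"api": "move_arm", "payload": {
  "plan": [0.06, 0.01, 0, 0, 0, 0, 0.06, 0.01, 0, 0, 0, 0, 0.06, 0.01, 0, 0, 0, 0]
}}

```text
time_s: 17.8
position: [0.5718, -0.2483, 0.0785]
tcp_rot: [-3.121, -0.354, 0.003]
ft_force: [-10.8, -1.7, 2.5]
grip_width: 0.0166
finger_force: 59.5
```

{"api": "move_arm", "payload": {
  "plan": [0, 0, 0, 0, 0, 0, 0, 0, 0, 0, 0, 0, 0, 0, 0, 0, 0, 0, 0, 0, 0, 0, 0, 0, 0, 0, 0, 0, 0, 0],
  "hand": 0
}}

```text
time_s: 18.3
position: [0.5727, -0.2481, 0.0786]
tcp_rot: [-3.121, -0.354, -0.0]
ft_force: [-1.1, 0.3, 0.3]
grip_width: 0.043
finger_force: 0.0
```

{"api": "move_arm", "payload": {
  "plan": [0, 0, 2, 0, 0, 0, 0, 0, 5, 0, 0, 0, -3, 0, 9, 0, 0, 0, -6, -1.5, 12, 0, 0, 0, -9, -2, 12, 0, 0, 0, -9, -2, 12, 0, 0, 0, -9, -2, 12, 0, 0, 0, -9, -2, 12, 0, 0, 0]
}}

```text
time_s: 19.1
position: [0.4831, -0.268, 0.1983]
tcp_rot: [-3.121, -0.354, 0.0]
ft_force: [-0.0, 0.1, -0.5]
grip_width: 0.0428
finger_force: 0.0
```

```bash
python3 - <<'E'
from h import *
f=ctrl.grab_frame("wrist"); cv2.imwrite("pics/w8.png",f["img"]); W=world(f); Z=W[...,2]; C=np.array([.5925,-.1975]);x=np.array([.9747,.2236]);y=np.array([-.2236,.9747])
hsv=cv2.cvtColor(f["img"],cv2.COLOR_BGR2HSV); L0=(W[...,:2]-C)@x; L1=(W[...,:2]-C)@y
r=((hsv[...,0]<8)|(hsv[...,0]>172))&(hsv[...,1]>130)&(abs(L0)<.08)&(abs(L1+.045)<.03)&(Z>.05)
print(ctrl.get_obs()["position"],r.sum(),np.percentile(L0[r],[1,99]),np.percentile(Z[r],[1,50,99]))
for s in(1,-1):
    m=(np.hypot(L0,L1-s*.105)<.015)&(Z>.06)&(Z<.14); print("pad",s,np.median(Z[m]) if m.any() else None)
E
```

```text
[ 0.48316117 -0.26794017  0.19811944] 935 [-0.05618831 -0.0178365 ] [0.08832032 0.09116645 0.34169862]
pad 1 0.1034447003513729
pad -1 0.1030911712931398
```

View pics/w8.png

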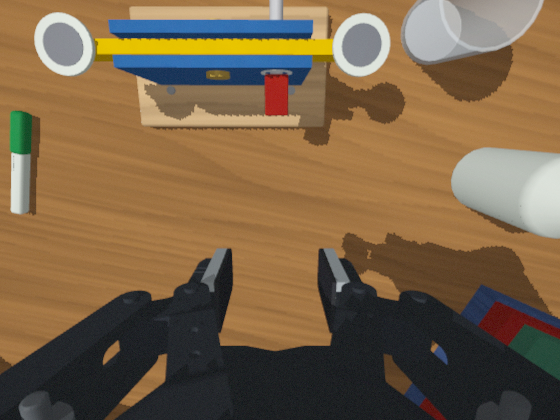

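The pin is through the stand: the shank shows beyond the far cheek at (277,10), and the head at (276,95) sits at the ring. I'll check the gap before handing in.

```bash
python3 - <<'E'
from h import *
f=ctrl.grab_frame("wrist"); W=world(f); Z=W[...,2]; C=np.array([.5925,-.1975]);x=np.array([.9747,.2236]);y=np.array([-.2236,.9747])
hsv=cv2.cvtColor(f["img"],cv2.COLOR_BGR2HSV); L0=(W[...,:2]-C)@x; L1=(W[...,:2]-C)@y
print("col 276: row,HSV,x,z")
for v in range(60,120,2): print(v,hsv[v,276],(L0[v,276]*1e3).round(1),(Z[v,276]*1e3).round(1))
E
```

```text
col 276: row,HSV,x,z
60 [105 174 176] -9.9 104.2
62 [105 185 174] -11.7 107.1
64 [106 182 174] -12.5 104.6
66 [105 185 175] -14.1 106.2
68 [107 180  88] -15.3 105.4
70 [ 95  12 132] -15.3 97.7
72 [120   8 130] -15.3 89.2
74 [179 107 110] -16.4 87.5
76 [  1 202 116] -18.6 92.6
78 [  2 210 170] -19.8 90.7
80 [  2 203 171] -21.4 92.1
82 [  1 205 169] -22.8 92.1
84 [  0 203 170] -24.4 93.8
86 [  1 203 168] -25.7 92.7
88 [  2 209 168] -27.0 92.4
90 [  1 208 167] -28.4 91.6
92 [  2 215 166] -29.7 91.1
94 [  1 197 170] -31.3 91.9
96 [  2 208 168] -32.6 91.0
98 [  1 215 167] -34.1 91.5
100 [  1 209 167] -35.5 90.9
102 [  1 206 168] -36.9 89.4
104 [  1 206 168] -38.3 88.9
106 [  2 205 169] -39.8 89.1
108 [  1 206 168] -41.4 91.7
110 [  1 215 167] -42.8 89.0
112 [  1 209 165] -44.3 89.3
114 [  2 225 155] -45.8 89.6
116 [ 16 102 175] -44.6 13.4
118 [ 17  92 209] -46.5 12.0
```

The head sits at the stand but droops slightly, with roughly 1 mm of gap at the top. I'll give it one gentle nudge from behind with shut fingers to seat it.

{"api": "move_arm", "payload": {
  "plan": [0, 0, 0, 0, 0, 0, 0, 0, 0, 0, 0, 0, 0, 0, -4, 0, 0, 0, 2, 0.45, -8, 0, 0, 0, 4, 0.9, -11.5, 0, 0, 0, 5.2, 1.2, -11.8, 0, 0, 0, 5.6, 1.28, -11.8, 0, 0, 0, 5.9, 1.35, -11.8, 0, 0, 0, 6.1, 1.4, -11.8, 0, 0, 0, 6.2, 1.42, -11.8, 0, 0, 0, 6.2, 1.42, -11.8, 0, 0, 0, 6.2, 1.42, -11.8, 0, 0, 0],
  "hand": -1
}}

```text
time_s: 20.4
position: [0.5445, -0.2542, 0.081]
tcp_rot: [3.121, 0.354, 0.001]
ft_force: [0.6, 0.5, -0.5]
grip_width: -0.0
finger_force: 0.0
```

{"api": "move_arm", "payload": {
  "plan": [0.1, 0.02, 0, 0, 0, 0, 0.2, 0.045, 0, 0, 0, 0, 0.3, 0.07, 0, 0, 0, 0, 0.3, 0.07, 0, 0, 0, 0, 0.3, 0.07, 0, 0, 0, 0]
}}

```text
time_s: 20.9
position: [0.5469, -0.2535, 0.0805]
tcp_rot: [-3.121, -0.354, 0.003]
ft_force: [-7.3, -1.3, 3.4]
grip_width: 0.0002
finger_force: 4.0
```

{"api": "move_arm", "payload": {
  "plan": [0.1, 0.02, 0, 0, 0, 0, 0.1, 0.02, 0, 0, 0, 0, -1, -0.23, 0, 0, 0, 0, -3, -0.7, 2, 0, 0, 0, -6, -1.4, 7, 0, 0, 0, -6.5, -1.5, 11.8, 0, 0, 0, -6.5, -1.5, 11.8, 0, 0, 0, -6.5, -1.5, 11.8, 0, 0, 0, -6.5, -1.5, 11.8, 0, 0, 0]
}}

```text
time_s: 21.8
position: [0.4823, -0.2681, 0.1974]
tcp_rot: [-3.121, -0.354, 0.001]
ft_force: [-0.2, -0.0, -1.3]
grip_width: 0.0002
finger_force: 0.0
```

```bash
python3 - <<'E'
from h import *
f=ctrl.grab_frame("wrist"); W=world(f); Z=W[...,2]; C=np.array([.5925,-.1975]);x=np.array([.9747,.2236]);y=np.array([-.2236,.9747])
hsv=cv2.cvtColor(f["img"],cv2.COLOR_BGR2HSV); L0=(W[...,:2]-C)@x; L1=(W[...,:2]-C)@y
r=((hsv[...,0]<8)|(hsv[...,0]>172))&(hsv[...,1]>150)&(abs(L0+.03)<.022)&(abs(L1+.045)<.007)&(Z>.08)&(Z<.1)
print(r.sum(),np.percentile(L0[r],[0.5,99.5]),np.polyfit(L0[r],Z[r],1),np.polyval(np.polyfit(L0[r],Z[r],1),[-.015,-.045]))
for s in(1,-1):
    m=(np.hypot(L0,L1-s*.105)<.015)&(Z>.06)&(Z<.14); print("pad",s,np.median(Z[m]))
t=(hsv[...,1]<70)&(hsv[...,2]>90)&(L0>.018)&(L0<.08)&(abs(L1+.045)<.012)&(Z>.06); print("tip max x",L0[t].max() if t.any() else None)
print(ctrl.get_obs()["ft_force"],ctrl.get_obs()["time_s"])
E
```

```text
753 [-0.04590761 -0.01737218] [0.11550233 0.09486911] [0.09313657 0.0896715 ]
pad 1 0.10342612036892479
pad -1 0.10303559659537963
tip max x 0.030959806947240744
[ 0.11437043 -0.33774798 -0.81839098] 21.85
```

The head is seated against the stand. The remaining droop is only the slack in the holes, and the beam is level, so I'm handing in.

```bash
python3 -c "
from workcell import ctrl
print(ctrl.hand_in())"
```

```text
the job is handed in; nothing more can be done
None
```

The job is handed in, at about 22 s: the beam is level and the pin goes through all three holes from the white-ring side, let go with its head against the stand; the head droops about 0.1 rad from hole slack, so its top edge stands 1–2 mm off the stand.

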